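Cap, mix and rack the calibration standards

ROBOT

A 6-joint arm with a two-finger parallel gripper is mounted at the origin on the work surface. World frame = base frame: x ahead of the robot, y to its left, z up, the work surface at z = 0. Lengths are in m, angles in degrees, forces in N, time in s.
With the tool pointing down it reaches from about 0.35 to 0.875 m from the base axis. Payload 4.2 kg.
Tool frame: the origin (TCP) lies on the centre line of the jaws, within the pads' length; the fingertips stand r.tip_extent ahead of it and the grasp point (between the pads) lies 11 mm behind it (r.tip_extent is the distance from the TCP to the fingertips, in m); z points along the fingers, y is the line along which they close (so a half turn about z gives the same grasp; the last joint's range is limited). The gripper opens to 87 mm and grips with 3 to 60 N. Pads are 19 mm wide; open, the fingers measure 117 mm over their backs; the gripper's body (75 mm by 190 mm) begins 51 mm behind the grasp point.
Start: joints at [-53.022, 22.042, 0.453, 0, -68.411, -14.817], TCP at [0.236, -0.579, 0.199] pointing down, gripper open.
Joint ranges: [-179.83, 179.83], [-69.29, 118.12], [-61.27, 80.66], [-181.25, 117.63], [-171.15, -9.14], [-177.46, 177.46]. Speed limits (degrees/s): [159.86, 159.86, 180, 180, 180, 180].

INTERFACE

Orientations are given as a 3x3 rotation matrix whose columns are the frame's x, y, z axes.
In Python, from station import r gives the robot as it stands.
- The arm moves only by the shell command python3 -m jog 'ROWS'. ROWS is text: rows parted by semicolons, each of 5 numbers parted by spaces: the opening, from 0 (shut) to 1 (fully open), then the shift along the world's x, y, z in mm, then the turn about the world's z in degrees. In form: hand dx dy dz roll; .... A call has 1 to 5 rows; each row shifts and turns the commanded pose from where the row before left it; what a row does not reach is not made up. A row lasts 1/8 s, in which the tool goes at most 62.5 mm and 10.7 degrees, less where a joint would pass 70% of its speed; a pose out of reach is approached as far as the arm can. A call is refused whole if a number of a shift passes 62.5 or a number of a turn 10.7, either way. A call with a gripper value outside its range is refused whole. The fingers move at their own pace and stop on an object; the grip force is fixed at half the most. Time passes only in rows, so rows that do not move let the fingers close. It gives the time, the measured TCP pose, the force, the opening and the grip force at its end, in the units of the state.
- r.sense(): the state, without advancing time (a new reading comes with each control period).
- r.capture(name): name is "scene" or "top" or "wrist"; returns a dict with "pixels" (480x640x3 uint8, red, green, blue), "fovy" (degrees; the focal length in pixels is half the picture's height over the tangent of half this angle, whatever the lens; pixels are square), "cx", "cy" (the principal point, pixels), "origin" and "orientation" of the camera in the world; the wrist camera has in their place "T_tool_cam" (4x4, takes a point from camera to tool coordinates, whose origin is the TCP and whose axes are the flange's). Camera axes: x right, y down, z forward; pixel columns grow to the right and rows downward; lengths in m; the calibration is good to about 2 mm. A picture is of the moment at which its call begins: read the wrist's pose just before it. There is no depth.
- r.finish_job(): hands the job in; it is judged then, once.
The state is a dict: "time_s": time; "joints": joint angles; "joint_velocities": joint speeds; "effort": joint torques, N m; "tcp_pos": TCP position; "ee_rot": TCP orientation; "wrist_force": force on the tool from outside, world axes, zero at the start; "moment": the same for the moment, N m; "gripper_width": opening from 0.0 (shut) to 1.0 (fully open); "gripper_force": force on a finger pad.
Only numpy, scipy, OpenCV 4.12 (cv2) and the standard library are available. Lean on these libraries where they do the work, as an engineer would, in place of code of your own. Each camera call takes 0.05 s, during which the arm holds its last target. There are 200 camera calls.

TASK

The standard solutions on the bench still have their caps loose: screw each cap fully home (clockwise), then mix that bottle by pressing it down on the touch mixer until the pad is fully depressed and holding it there for a good second, taking the bottles from weakest to strongest: white cap, then yellow, then blue, then red (one may be missing). Stand every mixed bottle upright in the blue tray with its cap still tight, and leave the beaker and the wash bottle where they are.

Things in the scene. Friction and masses are not known exactly. Their poses are not given: they have to be found in the camera images.
- bottle_white: loose amber bottle, white cap, 0.2 kg, may be absent. Square body 50 x 50 mm, 70 mm high; round cap 40 mm across, from 74 to 100 mm height. Origin: centre of underside; z up; +x is the side with the white stripe. The cap turns on the neck but does not rise or come off: lift the bottle by cap or body. None while held.
- cap_white (a joint): turn of this cap about its bottle's z (rad): 0 = home at its stop (black pointer over white shoulder mark), grows anticlockwise seen from above to 2.6; starts 1.5 to 2.4. Tighten clockwise. Friction 0.014 N m, no spring: the standing bottle stays still by its weight while the cap turns; once the cap is home the bottle turns with it.
- bottle_yellow: loose amber bottle, yellow cap, 0.2 kg, may be absent. Square body 50 x 50 mm, 70 mm high; round cap 40 mm across, from 74 to 100 mm height. Origin: centre of underside; z up; +x is the side with the white stripe. The cap turns on the neck but does not rise or come off: lift the bottle by cap or body. None while held.
- cap_yellow (a joint): turn of this cap about its bottle's z (rad): 0 = home at its stop (black pointer over white shoulder mark), grows anticlockwise seen from above to 2.6; starts 1.5 to 2.4. Tighten clockwise. Friction 0.014 N m, no spring: the standing bottle stays still by its weight while the cap turns; once the cap is home the bottle turns with it.
- bottle_blue: loose amber bottle, blue cap, 0.2 kg, may be absent. Square body 50 x 50 mm, 70 mm high; round cap 40 mm across, from 74 to 100 mm height. Origin: centre of underside; z up; +x is the side with the white stripe. The cap turns on the neck but does not rise or come off: lift the bottle by cap or body. None while held.
- cap_blue (a joint): turn of this cap about its bottle's z (rad): 0 = home at its stop (black pointer over white shoulder mark), grows anticlockwise seen from above to 2.6; starts 1.5 to 2.4. Tighten clockwise. Friction 0.014 N m, no spring: the standing bottle stays still by its weight while the cap turns; once the cap is home the bottle turns with it.
- bottle_red: loose amber bottle, red cap, 0.2 kg, may be absent. Square body 50 x 50 mm, 70 mm high; round cap 40 mm across, from 74 to 100 mm height. Origin: centre of underside; z up; +x is the side with the white stripe. The cap turns on the neck but does not rise or come off: lift the bottle by cap or body. None while held.
- cap_red (a joint): turn of this cap about its bottle's z (rad): 0 = home at its stop (black pointer over white shoulder mark), grows anticlockwise seen from above to 2.6; starts 1.5 to 2.4. Tighten clockwise. Friction 0.014 N m, no spring: the standing bottle stays still by its weight while the cap turns; once the cap is home the bottle turns with it.
- mixer: fixed white touch mixer on the bench: housing 130 mm (its x) by 110 mm (its y), 34 mm high, with a round black rubber pad of 84 mm diameter above it. Origin: centre of the underside, z up.
- mixer_pad (a point): centre of the top of the mixer's pad when the pad is up, 56 mm above the bench (48 mm when the pad is fully depressed); this point does not move with the pad; z up.
- pad (a joint): travel of the sprung pad, straight down (m): 0 = up, 0.008 = fully depressed against its stop. It begins to sink at about 4 N, is fully down at about 10 N and springs back up; a bottle's own weight does not move it.
- tray: fixed blue tray, 200 x 200 mm outside, 16 mm high, 5 mm walls, 5 mm floor (inside 190 x 190 mm). Origin: centre of the underside; x and y along its sides.
- beaker: loose clear beaker, 68 mm in diameter, 85 mm high; origin centre of the underside. Bystander: leave alone.
- wash_bottle: loose white wash bottle with a blue cap, 60 mm in diameter, 170 mm high; origin centre of the underside. Bystander: leave alone.
There are look-alikes about, which are no part of the job. Leave any turquoise look-alike of the bottle_yellow alone.

How it is judged:
By the outcome, as a careful person would: the job done as asked, in the order asked, and still so for the second after the job is handed in, with the robot touching nothing.
Of bottle_white, bottle_yellow, bottle_blue, bottle_red only 3 to 4 are there at a start; the rules pass over those that are not, and their reading is None.
At some moment in a run one of bottle_white, bottle_yellow, bottle_blue, bottle_red may be knocked a few centimetres aside while the robot is not near it.
It also fails if it takes over 210 s, if anything falls off the work surface, if the arm or the gripper's body presses on something with over 40 N, if the wrist force passes 120 N, or if a joint passes its speed limit or range.

## Working session

There is one attempt and no reset: what is moved stays moved. The work goes in short steps, Python scripts to look and compute and a shell command to move; the robot and the scene stay as the last step left them, time stands still between calls to the robot, and variables do not carry over. Pictures are saved under pics/ and viewed, at most 14 in all, crops included, and the job is handed in when it is done.

```bash
ls; mkdir -p pics; python3 - <<'E'
from station import r
import cv2,json,numpy as np
for n in("scene","top"):
    c=r.capture(n); cv2.imwrite(f"pics/{n}0.png",c["pixels"][:,:,::-1])
    print(n,{k:np.round(v,4).tolist() for k,v in c.items() if k!="pixels"})
c=r.capture("wrist");print(np.round(c["T_tool_cam"],4).tolist(),c["fovy"],c["cx"],c["cy"])
print(r.sense(),r.tip_extent)
E
```

```text
pics
scene {'fovy': 49.5669, 'cx': 324.8473, 'cy': 244.7961, 'origin': [0.9744, 0.3068, 0.8131], 'orientation': [[-0.649, 0.6164, -0.4459], [0.7606, 0.539, -0.3619], [0.0172, -0.574, -0.8187]]}
top {'fovy': 42.9382, 'cx': 325.5538, 'cy': 241.977, 'origin': [0.4842, 0.0053, 1.1199], 'orientation': [[0.0182, -0.9955, 0.0932], [-0.9997, -0.0194, -0.0129], [0.0147, -0.0929, -0.9956]]}
[[-0.0001, -0.9561, -0.2931, 0.0796], [1.0, -0.0002, 0.0002, 0.0004], [-0.0002, -0.2931, 0.9561, -0.1852], [0.0, 0.0, 0.0, 1.0]] 71.16168012746546 323.0860998783829 240.24882018422284
{'time_s': 0.15, 'joints': array([-5.30202326e+01,  2.20816450e+01,  3.98081081e-01, -1.92607057e-02,
       -6.84119454e+01, -1.48170424e+01]), 'joint_velocities': array([ 0.04279475, -0.10371231,  0.29015155,  0.03972194,  0.10952197,
        0.02052332]), 'effort': array([-1.25408878e-03, -3.91051769e+01,  1.87586510e+01,  4.22234640e+00,
        1.23749222e-02, -1.37721245e-04]), 'tcp_pos': array([ 0.23559864, -0.57836289,  0.19820589]), 'ee_rot': array([[-9.26162904e-01, -3.77122935e-01, -7.53009236e-04],
       [-3.77123666e-01,  9.26161666e-01,  1.51965386e-03],
       [ 1.24311965e-04,  1.69142463e-03, -9.99998562e-01]]), 'wrist_force': array([-1.06547176,  0.23954109,  0.10307817]), 'moment': array([-0.02121008,  0.05211895,  0.03361732]), 'gripper_force': 0.0, 'gripper_width': 0.9998051455998507} 0.008
```

View pics/top0.png

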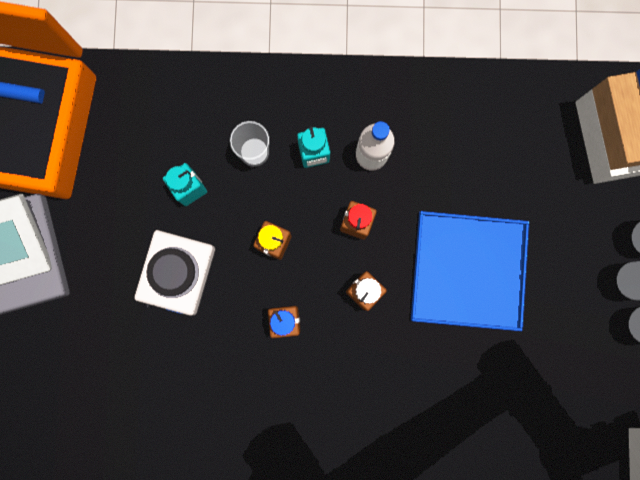

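View pics/scene0.png

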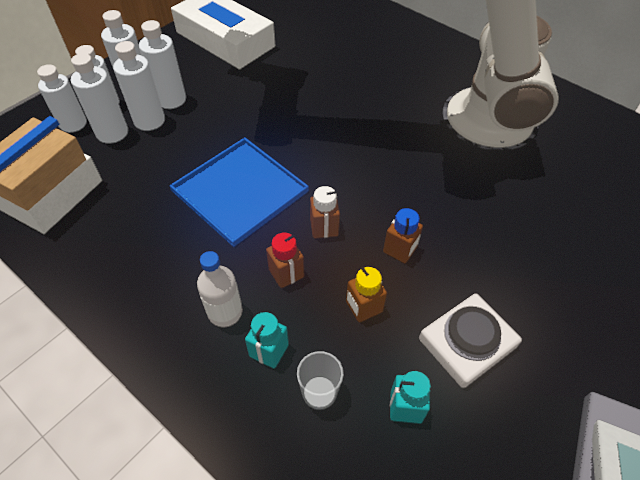

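The top view shows all four bottles: white cap (368,290), yellow (271,237), blue (283,323), red (360,216). The pad is at (172,271) and the tray centre at about (471,270). The turquoise bottles are decoys at (183,182) and (314,142). In the scene view the caps are at about (325,195), (368,279), (407,218) and (284,243). I'll enlarge both.

```bash
python3 - <<'E'
import cv2
for n,(x0,y0,x1,y1) in {"top":(130,190,390,350),"scene":(260,170,530,370)}.items():
    im=cv2.imread(f"pics/{n}0.png")[y0:y1,x0:x1]
    cv2.imwrite(f"pics/{n}0c.png",cv2.resize(im,None,fx=2.9,fy=2.9,interpolation=cv2.INTER_CUBIC))
E
```

```text
(no output)
```

View pics/top0c.png

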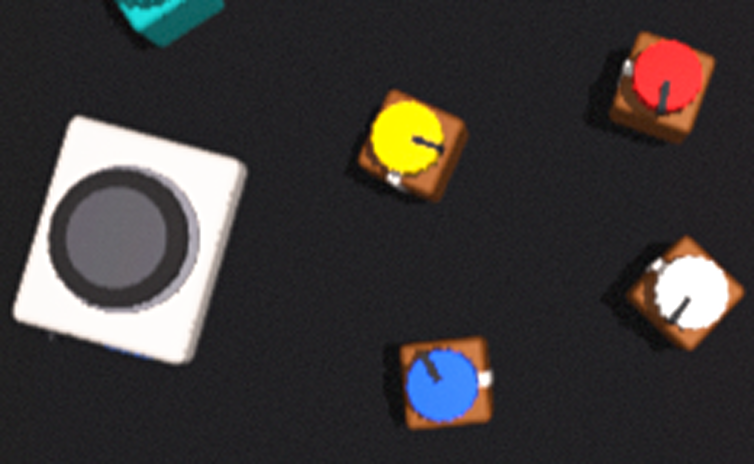

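View pics/scene0c.png

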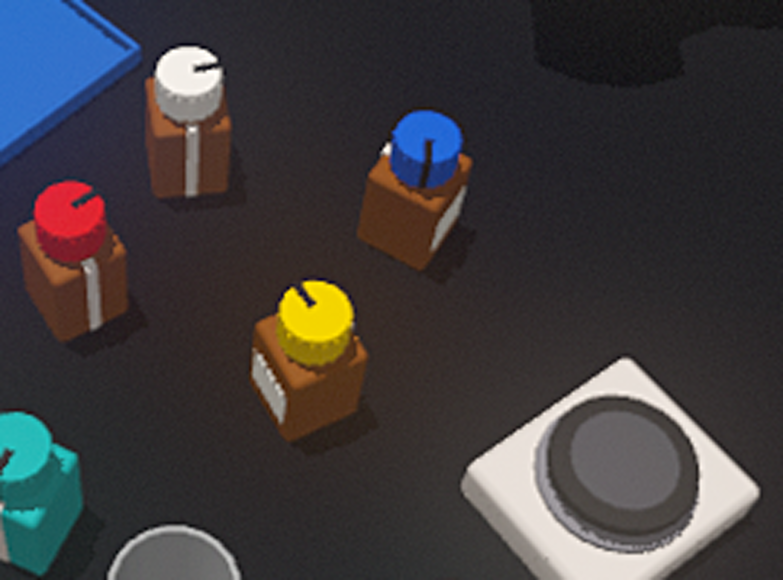

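The crops give cap-top centres and pointers clearly, so I'll triangulate them and the pad, and get the tray from its rim corners.

```bash
cat > h.py <<'E'
from station import r
import numpy as np, cv2
def ray(c,uv):
    f=240/np.tan(np.radians(c["fovy"]/2)); d=np.array([(uv[0]-c["cx"])/f,(uv[1]-c["cy"])/f,1.])
    if "origin" in c: R=np.array(c["orientation"]);o=np.array(c["origin"])
    else:
        T=np.array(c["T_tool_cam"]);R=c["R"]@T[:3,:3];o=c["p"]+c["R"]@T[:3,3]
    d=R@d; return o,d/np.linalg.norm(d)
def tri(*cu):
    A=0;b=0
    for c,uv in cu:
        o,d=ray(c,uv);P=np.eye(3)-np.outer(d,d);A=A+P;b=b+P@o
    p=np.linalg.solve(A,b)
    return p,[np.linalg.norm((np.eye(3)-np.outer(d,d))@(p-o)) for o,d in(ray(c,u) for c,u in cu)]
def onz(c,uv,z):
    o,d=ray(c,uv); return o+d*(z-o[2])/d[2]
def cap(n):
    s=r.sense();c=r.capture(n)
    if n=="wrist": c["R"]=np.array(s["ee_rot"]);c["p"]=np.array(s["tcp_pos"])
    return c
E
python3 - <<'E'
from h import *
np.set_printoptions(precision=4,suppress=True)
t=cap("top");s=cap("scene")
T={"white":(691,292),"yellow":(408,137),"blue":(443,386),"red":(667,75),"pad":(119,238)}
S={"white":(189,70),"yellow":(317,308),"blue":(427,135),"red":(70,209),"pad":(622,465)}
for k in T:
    a=(130+T[k][0]/2.9,190+T[k][1]/2.9);b=(260+S[k][0]/2.9,170+S[k][1]/2.9)
    print(k,*tri((t,a),(s,b)),onz(t,a,.056 if k=="pad" else .1),onz(s,b,.056 if k=="pad" else .1))
# tray rim corners: top view / scene view
for a,b in zip([(421,212),(529,221),(523,330),(413,321)],[(308,186),(233,243),(171,186),(245,139)]): print(onz(t,a,.016),onz(s,b,.016))
print("wash",onz(t,(380,131),.17),onz(s,(209,261),.17),"wash base",onz(t,(372,162),0))
# pointer / mark directions in top view (world deg)
P={"white":(672,321),"yellow":(443,150),"blue":(424,354),"red":(662,112)}
M={"white":(657,264),"yellow":(394,181),"blue":(485,379),"red":(628,68)}
for k in P:
    f=lambda q,z:onz(t,(130+q[0]/2.9,190+q[1]/2.9),z)[:2]
    c=f(T[k],.1);p=f(P[k],.1)-c;m=f(M[k],.071)-c
    g=np.degrees([np.arctan2(p[1],p[0]),np.arctan2(m[1],m[0])]);print(k,g,(g[0]-g[1])%360)
E
```

```text
white [ 0.4996 -0.0811  0.0981] [np.float64(0.00024410076184810657), np.float64(0.0002441007618480541)] [ 0.4995 -0.0807  0.1   ] [ 0.501  -0.0802  0.1   ]
yellow [0.5857 0.0848 0.099 ] [np.float64(0.0005674405357757014), np.float64(0.0005674405357757905)] [0.5858 0.0842 0.1   ] [0.5859 0.0856 0.1   ]
blue [0.4434 0.0603 0.0976] [np.float64(0.00032026954157244193), np.float64(0.00032026954157242805)] [0.4433 0.0605 0.1   ] [0.4454 0.0609 0.1   ]
red [ 0.6254 -0.0653  0.0968] [np.float64(0.00017788515273680776), np.float64(0.00017788515273679375)] [ 0.625  -0.0653  0.1   ] [ 0.6268 -0.0635  0.1   ]
pad [0.5264 0.261  0.0471] [np.float64(5.7623732516002805e-05), np.float64(5.762373251593466e-05)] [0.5261 0.2588 0.056 ] [0.5316 0.2616 0.056 ]
[ 0.646  -0.1827  0.016 ] [ 0.4518 -0.1661  0.016 ]
[ 0.6334 -0.381   0.016 ] [ 0.6503 -0.1776  0.016 ]
[ 0.4353 -0.3676  0.016 ] [ 0.6347 -0.3738  0.016 ]
[ 0.4478 -0.169   0.016 ] [ 0.4408 -0.359   0.016 ]
wash [ 0.7523 -0.0905  0.17  ] [ 0.7587 -0.087   0.17  ] wash base [ 0.7408 -0.0933  0.    ]
white [147.4413  47.1721] 100.26916834610024
yellow [-109.3209  157.2751] 93.40406675137359
blue [ 32.1835 -81.7041] 113.88763964255759
red [173.107  70.075] 103.03198807606299
```

Heights agree to 1–3 mm with the text. Caps need about 95–115° clockwise. Next: go above white, pre-winding the wrist.

```bash
python3 -m jog '1 22 41.5 0 7.1;1 22 41.5 0 7.1;1 22 41.5 0 7.1;1 22 41.5 0 7.1;1 22 41.5 0 7.1' >/dev/null; python3 -m jog '1 22 41.5 0 7.1;1 22 41.5 0 7.1;1 22 41.5 0 7.1;1 22 41.5 0 7.1;1 22 41.5 0 7.1' >/dev/null; python3 -m jog '1 22 41.5 0 7.1;1 22 41.5 0 7.1;1 0 0 0 0;1 0 0 0 0'
python3 - <<'E'
from h import *
s=r.sense();print(s["joints"],s["ee_rot"])
c=cap("wrist");cv2.imwrite("pics/w1.png",c["pixels"][:,:,::-1])
f=240/np.tan(np.radians(c["fovy"]/2))
T=c["T_tool_cam"];R=c["R"]@T[:3,:3];o=c["p"]+c["R"]@T[:3,3]
q=R.T@(np.array([.4996,-.081,.1])-o);print("predicted cap px",q[:2]/q[2]*f+[c["cx"],c["cy"]])
E
```

```text
time_s: 2.0
tcp_pos: [0.4994, -0.0808, 0.1988]
ee_rot: [[0.298, -0.954, -0.001], [-0.954, -0.298, -0.0], [-0.0, 0.001, -1.0]]
wrist_force: [-0.4, -0.6, -0.9]
gripper_width: 1.0
gripper_force: 0.0
[ 9.21873669e+00  1.04393204e+01 -1.59302560e+01 -3.89365189e-03
 -6.36769329e+01  8.13402021e+00] [[ 2.98225017e-01 -9.54495250e-01 -8.11012562e-04]
 [-9.54495578e-01 -2.98225060e-01 -6.99200988e-05]
 [-1.75125867e-04  7.94959827e-04 -9.99999669e-01]]
predicted cap px [324.14936785 232.50599893]
```

View pics/w1.png

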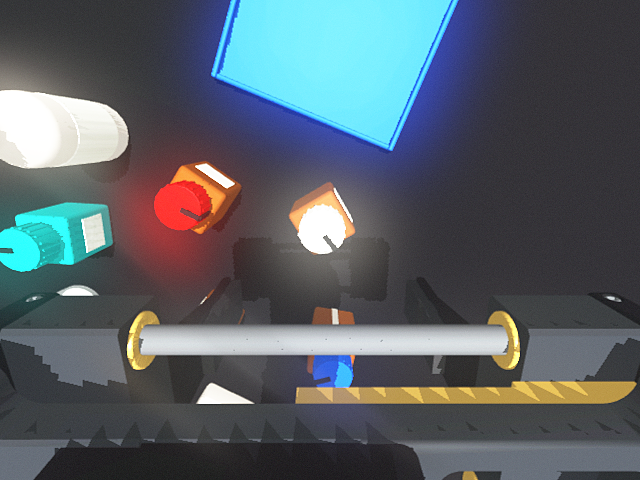

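The white cap is seen at (322,229) against the predicted (324,232), so within 3 mm. I'll nudge y by -1 mm, descend and grip.

```bash
python3 -m jog '1 0 -1 -58 0;1 0 0 -50 0;1 0 0 -8.5 0;1 0 0 0 0;0 0 0 0 0' ; python3 -m jog '0 0 0 0 0;0 0 0 0 0;0 0 0 0 0;0 0 0 0 0;0 0 0 0 0'
```

```text
time_s: 2.68
tcp_pos: [0.5015, -0.082, 0.0847]
ee_rot: [[0.298, -0.954, 0.004], [-0.954, -0.298, 0.0], [0.001, -0.004, -1.0]]
wrist_force: [0.8, -0.0, 0.7]
gripper_width: 0.948
gripper_force: 0.0
time_s: 3.3
tcp_pos: [0.4998, -0.0818, 0.0825]
ee_rot: [[0.298, -0.954, -0.0], [-0.954, -0.298, -0.0], [0.0, 0.0, -1.0]]
wrist_force: [-0.6, -0.3, -0.1]
gripper_width: 0.402
gripper_force: 0.0
```

```bash
python3 -m jog '0 0 0 0 0;0 0 0 0 0'; python3 - <<'E'
from h import *
c=cap("scene");cv2.imwrite("pics/s1.png",cv2.resize(c["pixels"][100:300,230:480,::-1],None,fx=3,fy=3))
E
```

```text
time_s: 3.55
tcp_pos: [0.4997, -0.0818, 0.0825]
ee_rot: [[0.298, -0.954, -0.0], [-0.954, -0.298, -0.0], [-0.0, 0.0, -1.0]]
wrist_force: [0.3, 0.9, 0.4]
gripper_width: 0.17
gripper_force: 0.0
```

View pics/s1.png

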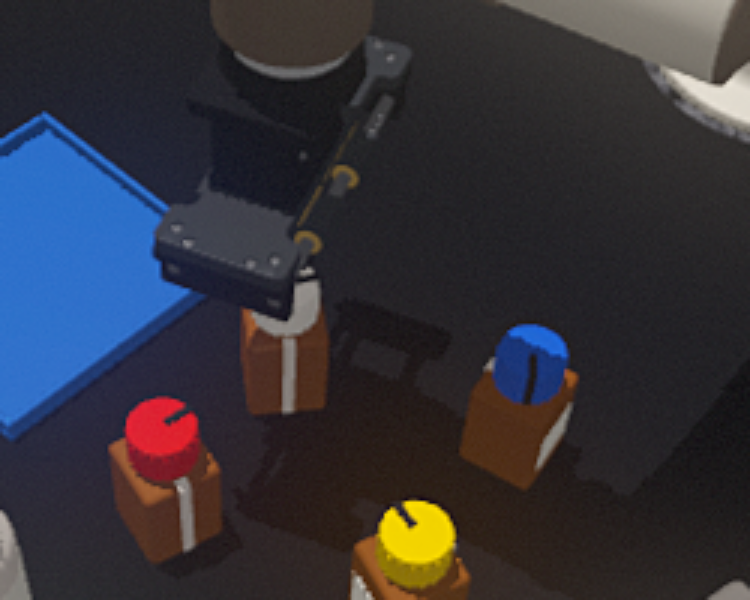

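```bash
python3 - <<'E'
from h import *
np.set_printoptions(precision=1,suppress=True)
c=cap("scene");f=240/np.tan(np.radians(c["fovy"]/2));s=r.sense();p=s["tcp_pos"];R=s["ee_rot"]
def pj(q):
    a=np.array(c["orientation"]).T@(q-np.array(c["origin"]));u=a[:2]/a[2]*f+[c["cx"],c["cy"]];return u,(u-[230,100])*3
for n,o in {"tcp":(0,0,0),"graspt":(0,0,-.011),"tip":(0,0,.008),"fin-y open":(0,-.04,.008),"body -y":(0,-.095,-.062),"body+x":(.037,-.095,-.062),"body-x":(-.037,-.095,-.062),"wrist":(0,0,-.2)}.items(): print(n,*pj(p+R@np.array(o)))
E
sleep 0; python3 -m jog '0 0 0 0 0;0 0 0 0 0'
```

```text
tcp [324.8 199.6] [284.4 298.7]
graspt [324.9 195.6] [284.7 286.9]
tip [324.7 202.4] [284.2 307.1]
fin-y open [316. 218.] [258.  354.1]
body -y [302.6 215.9] [217.8 347.8]
body+x [282.2 208.8] [156.5 326.4]
body-x [323.4 223.2] [280.3 369.7]
wrist [327.1 114.3] [291.2  42.9]
time_s: 3.9
tcp_pos: [0.4998, -0.0818, 0.0826]
ee_rot: [[0.298, -0.954, 0.0], [-0.954, -0.298, 0.0], [-0.0, -0.0, -1.0]]
wrist_force: [0.1, 0.1, -0.2]
gripper_width: 0.006
gripper_force: 0.0
```

The gripper shut fully on nothing, although the cap should be between the pads. I need to see where the fingers really are.

```bash
python3 - <<'E'
from h import *
np.set_printoptions(precision=1,suppress=True)
c=cap("wrist");T=np.array(c["T_tool_cam"]);f=240/np.tan(np.radians(c["fovy"]/2))
for o in [(0,0,0),(0,0,.008),(0,.0435,.008),(0,-.0435,.008),(0,0,-.011),(0,0.0435,-.05),(0,.02,.008),(0,-.02,.008)]:
    a=T[:3,:3].T@(np.array(o)-T[:3,3]);print(o,a[:2]/a[2]*f+[c["cx"],c["cy"]])
cv2.imwrite("pics/w2.png",c["pixels"][:,:,::-1])
E
```

```text
(0, 0, 0) [325.1 277.8]
(0, 0, 0.008) [325.  272.7]
(0, 0.0435, 0.008) [395.1 272.6]
(0, -0.0435, 0.008) [255.  272.7]
(0, 0, -0.011) [325.2 285.6]
(0, 0.0435, -0.05) [421.3 321.8]
(0, 0.02, 0.008) [357.3 272.6]
(0, -0.02, 0.008) [292.8 272.7]
```

View pics/w2.png

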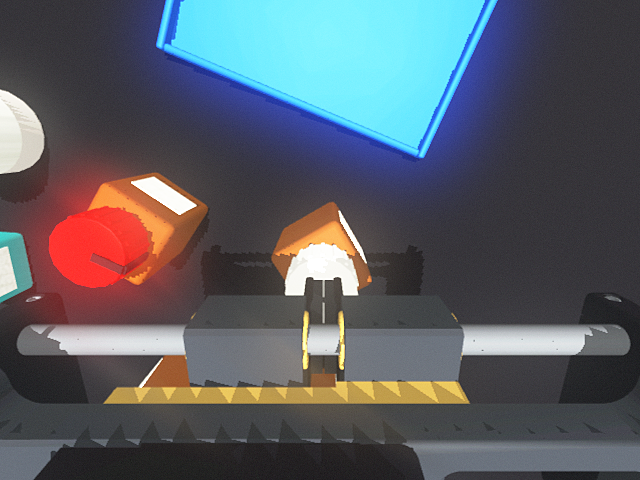

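The wrist view shows the shut fingers above the cap, with tips near (323,278). From the pad separation in the first wrist view and the tip row, the real tips sit about 25–30 mm behind the TCP rather than 8 mm ahead. So I'll open, go about 34 mm lower while watching the force, and close again. The open jaws clear the body either way.

```bash
python3 -m jog '1 1 -2 5 0;1 0 0 0 0;1 0 0 0 0;1 0 0 0 0;1 0 0 0 0' >/dev/null; python3 -m jog '1 0 0 0 0;1 0 0 0 0;1 0 0 0 0;1 0 0 -15 0;1 0 0 -15 0'; python3 -m jog '1 0 0 -9 0;1 0 0 0 0;0 0 0 0 0;0 0 0 0 0;0 0 0 0 0';python3 -m jog '0 0 0 0 0;0 0 0 0 0;0 0 0 0 0;0 0 0 0 0'; python3 - <<'E'
from h import *
c=cap("scene");cv2.imwrite("pics/s2.png",cv2.resize(c["pixels"][100:300,230:480,::-1],None,fx=3,fy=3))
E
```

```text
time_s: 5.2
tcp_pos: [0.5003, -0.0838, 0.0563]
ee_rot: [[0.298, -0.955, -0.001], [-0.955, -0.298, 0.0], [-0.0, 0.001, -1.0]]
wrist_force: [-0.5, -0.3, -0.7]
gripper_width: 0.979
gripper_force: 0.0
time_s: 5.82
tcp_pos: [0.501, -0.0838, 0.0489]
ee_rot: [[0.298, -0.954, 0.001], [-0.954, -0.298, 0.0], [0.0, -0.001, -1.0]]
wrist_force: [-1.0, -0.2, -0.7]
gripper_width: 0.749
gripper_force: 0.0
time_s: 6.32
tcp_pos: [0.501, -0.0838, 0.0486]
ee_rot: [[0.298, -0.954, 0.0], [-0.954, -0.298, -0.0], [0.0, -0.0, -1.0]]
wrist_force: [0.5, -0.7, 0.1]
gripper_width: 0.451
gripper_force: 30.0
```

View pics/s2.png

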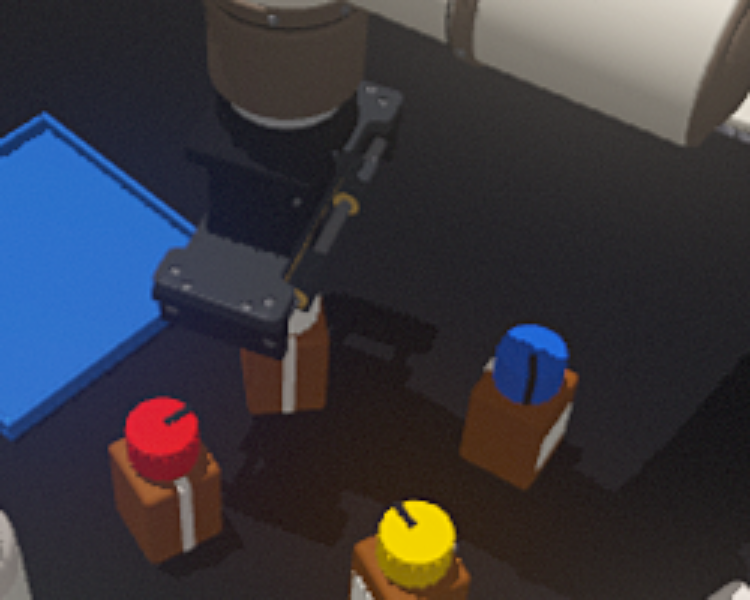

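The jaws stopped at 0.451 (39 mm) with 30 N, so the cap is held and the bottle hasn't moved. Now tighten by 126° clockwise.

```bash
python3 -m jog '0 0 0 0 -10.5;0 0 0 0 -10.5;0 0 0 0 -10.5;0 0 0 0 -10.5;0 0 0 0 -10.5'|grep -E "force"; python3 -m jog '0 0 0 0 -10.5;0 0 0 0 -10.5;0 0 0 0 -10.5;0 0 0 0 -10.5;0 0 0 0 -10.5'|grep force; python3 -m jog '0 0 0 0 -10.5;0 0 0 0 -10.5;0 0 0 0 0'; python3 - <<'E'
from h import *
print(r.sense()["joints"].round(1),r.sense()["moment"])
c=cap("scene");cv2.imwrite("pics/s3.png",cv2.resize(c["pixels"][100:300,230:480,::-1],None,fx=3,fy=3))
E
```

```text
wrist_force: [-2.0, 1.5, 2.2]
gripper_force: 30.0
wrist_force: [-1.1, 1.7, 1.8]
gripper_force: 30.0
time_s: 8.0
tcp_pos: [0.5008, -0.0838, 0.0486]
ee_rot: [[-0.948, 0.318, 0.0], [0.318, 0.948, 0.0], [-0.0, 0.0, -1.0]]
wrist_force: [-0.0, -0.6, 0.2]
gripper_width: 0.451
gripper_force: 30.0
[   8.8   20.4  -27.1   -0.   -42.4 -117.4] [ 0.07632981 -0.05352659 -0.02365169]
```

View pics/s3.png

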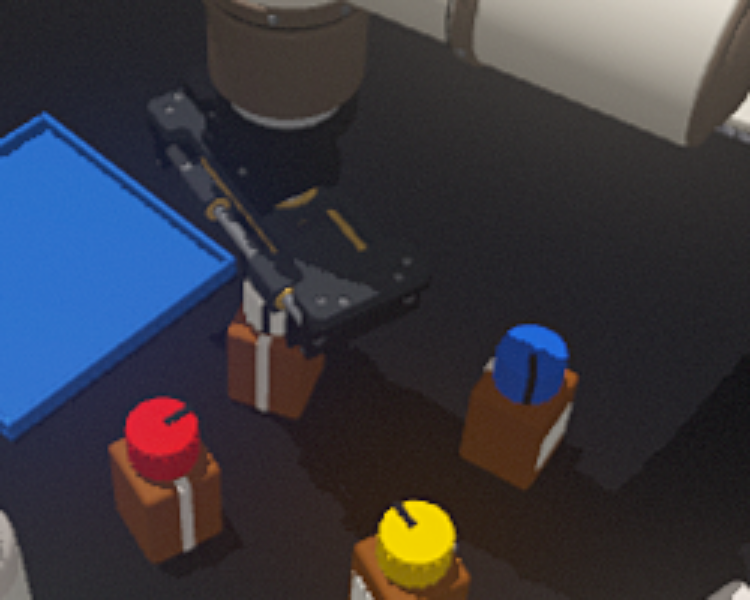

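The stripe at (260,370) has turned about 20° and the pointer is over it, so the white cap is home. Lift, carry to the mixer, stop above the pad.

```bash
python3 -m jog '0 0 0 40 0;0 0 0 50 0;0 0 0 50 0;0 3.7 49.2 0 0;0 3.7 49.2 0 0'|grep -E "tcp|force|width"; python3 -m jog '0 3.7 49.2 0 0;0 3.7 49.2 0 0;0 3.7 49.2 0 0;0 3.7 49.2 0 0;0 3.7 49.2 0 0'|grep -E "tcp|force|width"; python3 -m jog '0 0 0 0 0;0 0 0 -35 0;0 0 0 -35 0;0 0 0 -8 0;0 0 0 0 0';  python3 - <<'E'
from h import *
c=cap("scene");cv2.imwrite("pics/s4.png",cv2.resize(c["pixels"][200:400,350:600,::-1],None,fx=3,fy=3))
E
```

```text
tcp_pos: [0.5078, 0.0153, 0.1888]
wrist_force: [-0.2, -0.3, -1.0]
gripper_width: 0.452
gripper_force: 30.0
tcp_pos: [0.5261, 0.2619, 0.1877]
wrist_force: [1.1, 0.2, -1.3]
gripper_width: 0.451
gripper_force: 30.0
time_s: 9.93
tcp_pos: [0.5269, 0.26, 0.1107]
ee_rot: [[-0.948, 0.319, -0.0], [0.319, 0.948, -0.001], [-0.0, -0.001, -1.0]]
wrist_force: [1.0, -0.8, -1.1]
gripper_width: 0.449
gripper_force: 30.0
```

View pics/s4.png

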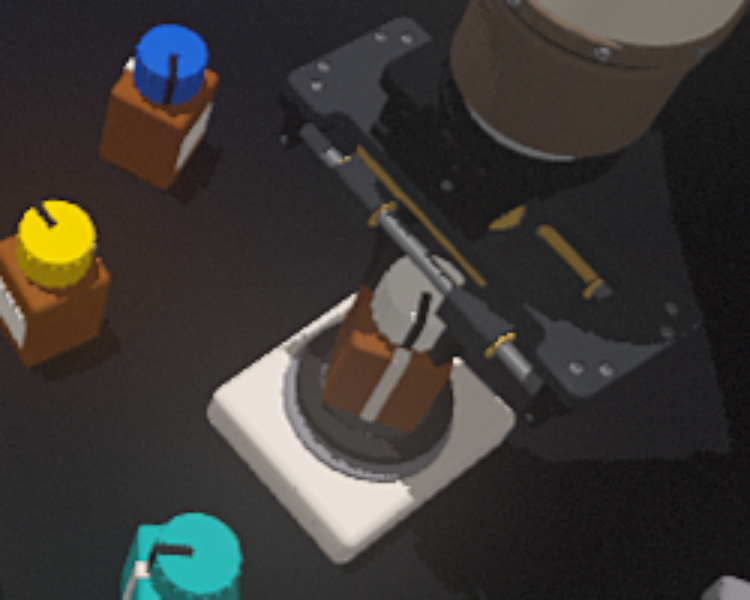

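The camera's nadir is at (314,609), so the stripe's direction matches vertical: the bottle hangs upright over the pad. Press in steps.

```bash
python3 -m jog '0 0 0 -6 0;0 0 0 -4 0;0 0 0 0 0'|grep -E "tcp|force|width"; python3 -m jog '0 0 0 -4 0;0 0 0 0 0'|grep -E "tcp|force|width";python3 -m jog '0 0 0 -2 0;0 0 0 0 0'|grep -E "tcp|force|width"
```

```text
tcp_pos: [0.5276, 0.261, 0.1019]
wrist_force: [-0.6, -0.7, 4.3]
gripper_width: 0.452
gripper_force: 30.0
tcp_pos: [0.5277, 0.261, 0.0982]
wrist_force: [-0.4, -1.1, 6.8]
gripper_width: 0.448
gripper_force: 30.0
tcp_pos: [0.5277, 0.261, 0.0966]
wrist_force: [-2.2, -0.9, 8.1]
gripper_width: 0.454
gripper_force: 30.0
```

```bash
python3 -m jog '0 0 0 -2 0;0 0 0 0 0'|grep -E "tcp|force|width"; python3 -m jog '0 0 0 -1.5 0;0 0 0 0 0'|grep -E "tcp|force|width"
```

```text
tcp_pos: [0.528, 0.261, 0.0963]
wrist_force: [-2.2, -1.8, 14.0]
gripper_width: 0.45
gripper_force: 30.0
tcp_pos: [0.5283, 0.2611, 0.0962]
wrist_force: [-5.8, -2.6, 20.3]
gripper_width: 0.452
gripper_force: 30.0
```

The force jumped at TCP z 0.0963 with no further travel, so the pad is on its stop. Ease slightly and hold about 1.5 s.

```bash
python3 -m jog '0 0 0 1 0;0 0 0 0 0;0 0 0 0 0;0 0 0 0 0;0 0 0 0 0'|grep -E "tcp|force"; python3 -m jog '0 0 0 0 0;0 0 0 0 0;0 0 0 0 0;0 0 0 0 0;0 0 0 0 0'|grep -E "tcp|force";python3 -m jog '0 0 0 0 0;0 0 0 0 0;0 0 0 0 0'
```

```text
tcp_pos: [0.5281, 0.2611, 0.0963]
wrist_force: [-3.4, -1.9, 15.8]
gripper_force: 30.0
tcp_pos: [0.5281, 0.261, 0.0963]
wrist_force: [-4.1, -2.7, 15.3]
gripper_force: 30.0
time_s: 12.98
tcp_pos: [0.5281, 0.2611, 0.0963]
ee_rot: [[-0.948, 0.318, 0.004], [0.318, 0.948, 0.001], [-0.004, 0.003, -1.0]]
wrist_force: [-4.1, -2.5, 15.6]
gripper_width: 0.454
gripper_force: 30.0
```

```bash
python3 -m jog '0 0 0 20 0;0 0 0 40 0;0 0 0 40 0;0 -2.9 -48.2 0 0;0 -2.9 -48.2 0 0'|grep -E "tcp|force|width"; python3 -m jog '0 -2.9 -48.2 0 0;0 -2.9 -48.2 0 0;0 -2.9 -48.2 0 0;0 -2.9 -48.2 0 0;0 -2.9 -48.2 0 0'|grep -E "tcp|force|width"; python3 -m jog '0 -2.9 -48.2 0 0;0 -2.9 -48.2 0 0;0 -2.9 -48.2 0 0;0 -2.9 -48.2 0 0;0 -2.9 -48.2 0 0'|grep -E "tcp|force|width"; python3 -m jog '0 0 0 0 0;0 0 0 -55 0;0 0 0 -55 0;0 0 0 -20 0;0 0 0 0 0'; python3 - <<'E'
from h import *
c=cap("scene");cv2.imwrite("pics/s5.png",cv2.resize(c["pixels"][100:300,150:400,::-1],None,fx=3,fy=3))
E
```

```text
tcp_pos: [0.5201, 0.1636, 0.1918]
wrist_force: [0.5, -1.1, -2.6]
gripper_width: 0.451
gripper_force: 30.0
tcp_pos: [0.5056, -0.078, 0.1916]
wrist_force: [0.7, 0.7, -2.5]
gripper_width: 0.449
gripper_force: 30.0
tcp_pos: [0.4912, -0.3189, 0.1913]
wrist_force: [1.7, 0.3, -1.4]
gripper_width: 0.453
gripper_force: 30.0
time_s: 15.48
tcp_pos: [0.4904, -0.3163, 0.0599]
ee_rot: [[-0.948, 0.319, -0.005], [0.319, 0.948, 0.002], [0.005, 0.0, -1.0]]
wrist_force: [0.8, 0.2, -0.9]
gripper_width: 0.452
gripper_force: 30.0
```

View pics/s5.png

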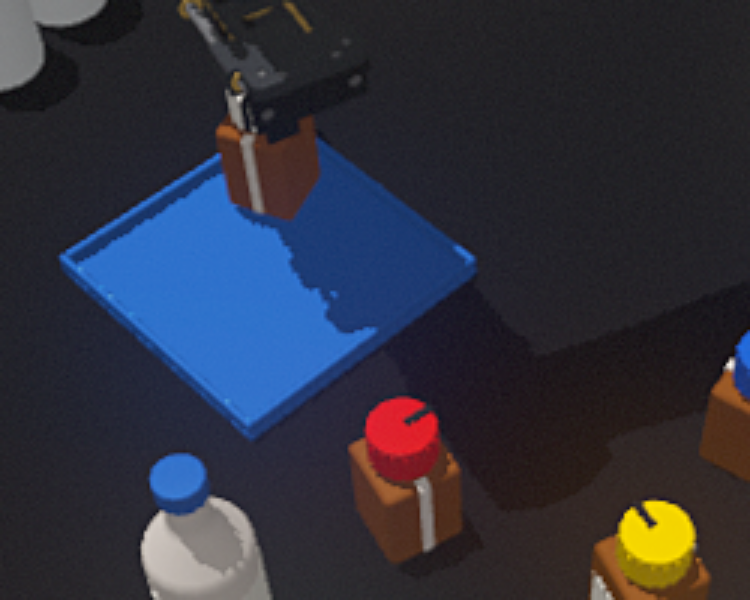

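The white bottle is in the tray's near-right quarter, just above the floor. Set it down and release.

```bash
python3 -m jog '0 0 0 -6 0;0 0 0 -3 0;0 0 0 0 0' | grep -E "tcp|force"; python3 -m jog '0.7 0 0 0 0;0.7 0 0 0 0;0.7 0 0 0 0;0.7 0 0 0 0;0.7 0 0 0 0'; python3 -m jog '0.7 0 0 15 0;0.7 0 0 50 0;1 0 0 60 0;1 0 0 20 0;1 0 0 0 0'
cat >> h.py <<'E'
HSV={"yellow":((25,150,120),(35,255,255)),"blue":((106,120,100),(120,255,255)),"red":((0,200,120),(6,255,255)),"white":((0,0,170),(180,40,255))}
def blobs(n,k,amin=60):
    "centroids of colour blobs, holes filled"
    c=cap(n);h=cv2.cvtColor(c["pixels"],cv2.COLOR_RGB2HSV);m=cv2.inRange(h,*map(np.array,HSV[k]))
    m=cv2.morphologyEx(m,cv2.MORPH_CLOSE,np.ones((5,5),np.uint8))
    _,_,st,ce=cv2.connectedComponentsWithStats(m)
    return c,[(a[4],a[2],a[3],p) for a,p in zip(st[1:],ce[1:]) if amin<a[4]<4000]
E
python3 - <<'E'
from h import *
np.set_printoptions(precision=4,suppress=True)
for k in HSV:
    c,b=blobs("top",k)
    for a in b:print(k,a[:3],a[3],onz(c,a[3],.1))
E
```

```text
tcp_pos: [0.4923, -0.3179, 0.0537]
wrist_force: [-0.3, -0.7, -0.9]
gripper_force: 30.0
time_s: 16.52
tcp_pos: [0.4919, -0.3178, 0.053]
ee_rot: [[-0.948, 0.32, -0.0], [0.32, 0.948, -0.0], [0.0, -0.0, -1.0]]
wrist_force: [0.0, -0.0, -1.2]
gripper_width: 0.701
gripper_force: 0.0
time_s: 17.15
tcp_pos: [0.493, -0.3182, 0.2011]
ee_rot: [[-0.948, 0.319, 0.006], [0.319, 0.948, -0.002], [-0.006, -0.0, -1.0]]
wrist_force: [0.1, 1.0, -0.7]
gripper_width: 0.948
gripper_force: 0.0
yellow (np.int32(431), np.int32(23), np.int32(24)) [269.7842 236.7239] [0.5867 0.0858 0.1   ]
blue (np.int32(606), np.int32(44), np.int32(21)) [21.0759 92.0017] [0.8263 0.5159 0.1   ]
blue (np.int32(247), np.int32(18), np.int32(19)) [380.4696 129.6964] [ 0.7743 -0.0984  0.1   ]
blue (np.int32(1628), np.int32(33), np.int32(111)) [425.0104 283.4343] [ 0.5133 -0.1755  0.1   ]
blue (np.int32(467), np.int32(25), np.int32(24)) [282.0878 322.5867] [0.4442 0.0616 0.1   ]
red (np.int32(337), np.int32(24), np.int32(26)) [358.2136 214.0742] [ 0.628  -0.0622  0.1   ]
white (np.int32(638), np.int32(39), np.int32(42)) [252.4639 148.4843] [0.7368 0.1192 0.1   ]
white (np.int32(402), np.int32(31), np.int32(32)) [381.5896 147.9726] [ 0.7425 -0.1006  0.1   ]
white (np.int32(140), np.int32(30), np.int32(10)) [621.1214 171.4429] [ 0.7106 -0.5109  0.1   ]
white (np.int32(2071), np.int32(50), np.int32(88)) [ 21.311  243.2071] [0.5677 0.4989 0.1   ]
white (np.int32(2463), np.int32(78), np.int32(85)) [175.0942 272.823 ] [0.5232 0.2416 0.1   ]
```

```bash
python3 -m jog '1 7.75 33.6 0 9.9;1 7.75 33.6 0 9.9;1 7.75 33.6 0 9.9;1 7.75 33.6 0 9.9;1 7.75 33.6 0 9.9' >/dev/null; python3 -m jog '1 7.75 33.6 0 9.9;1 7.75 33.6 0 9.9;1 7.75 33.6 0 9.9;1 7.75 33.6 0 9.9;1 7.75 33.6 0 9.9' >/dev/null; python3 -m jog '1 7.75 33.6 0 9.9;1 7.75 33.6 0 9.9;1 0 0 0 0;1 0 0 0 0'
cat >> h.py <<'E'
def chk(k):
    np.set_printoptions(precision=4,suppress=True)
    print(r.sense()["joints"].round(0))
    for n in("wrist","scene"):
        c,b=blobs(n,k)
        for a in b:
            q=onz(c,a[3],.1 if n=="wrist" else .092)
            print(n,a[:3],a[3],q,"dTCP mm",((q-r.sense()["tcp_pos"])[:2]*1000).round(1))
E
python3 -c "
from h import *;chk('yellow')
c,b=blobs('top','white',100)
for a in b: print(a[:3],a[3],onz(c,a[3],.1))"
```

```text
time_s: 19.1
tcp_pos: [0.5842, 0.085, 0.1968]
ee_rot: [[0.175, -0.984, -0.003], [-0.985, -0.175, -0.001], [0.001, 0.003, -1.0]]
wrist_force: [0.5, 0.1, -0.4]
gripper_width: 1.004
gripper_force: 0.0
[ 24.  19.  -5.  -0. -67. -14.]
wrist (np.int32(1856), np.int32(48), np.int32(56)) [319.173  231.7107] [0.5887 0.0843 0.1   ] dTCP mm [ 4.3 -0.3]
scene (np.int32(531), np.int32(25), np.int32(28)) [368.0716 280.0508] [0.5887 0.0861 0.092 ] dTCP mm [4.2 1.6]
(np.int32(197), np.int32(38), np.int32(27)) [254.4619 137.6193] [0.7558 0.1163 0.1   ]
(np.int32(418), np.int32(32), np.int32(32)) [381.3995 147.9163] [ 0.7426 -0.1003  0.1   ]
(np.int32(142), np.int32(30), np.int32(10)) [621.1056 171.4859] [ 0.7105 -0.5109  0.1   ]
(np.int32(921), np.int32(57), np.int32(42)) [181.6797 298.2324] [0.4813 0.2289 0.1   ]
(np.int32(500), np.int32(25), np.int32(28)) [510.888 296.246] [ 0.4946 -0.3195  0.1   ]
```

Yellow hasn't moved, and all cameras agree within about 2 mm. The white cap sits in the tray at (0.494,-0.319). Correct x by +3, descend and grip.

```bash
python3 -m jog '1 3 0 -60 0;1 0 0 -60 0;1 0 0 -29.5 0;1 0 0 0 0;0 0 0 0 0'|grep -E "tcp|force"; python3 -m jog '0 0 0 0 0;0 0 0 0 0;0 0 0 0 0;0 0 0 0 0;0 0 0 0 0'|grep -E width; python3 -m jog '0 0 0 0 0;0 0 0 0 0;0 0 0 0 0'
```

```text
tcp_pos: [0.5893, 0.0853, 0.0503]
wrist_force: [-0.0, 0.1, 0.3]
gripper_force: 0.0
gripper_width: 0.453
time_s: 20.88
tcp_pos: [0.5877, 0.0854, 0.0486]
ee_rot: [[0.176, -0.984, -0.0], [-0.984, -0.176, -0.0], [0.0, 0.0, -1.0]]
wrist_force: [-2.2, -0.9, 2.0]
gripper_width: 0.453
gripper_force: 30.0
```

```bash
python3 -m jog '0 0 0 0 -10.5;0 0 0 0 -10.5;0 0 0 0 -10.5;0 0 0 0 -10.5;0 0 0 0 -10.5'|grep -E "force"; python3 -m jog '0 0 0 0 -10.5;0 0 0 0 -10.5;0 0 0 0 -10.5;0 0 0 0 -10.5;0 0 0 0 -10.5'|grep force; python3 -m jog '0 0 0 0 -10.5;0 0 0 0 -10.5;0 0 0 0 0'; python3 - <<'E'
from h import *
print(r.sense()["joints"].round(1))
c=cap("scene");cv2.imwrite("pics/s6.png",cv2.resize(c["pixels"][200:400,230:480,::-1],None,fx=3,fy=3))
E
```

```text
wrist_force: [-1.8, -0.2, 2.0]
gripper_force: 30.0
wrist_force: [0.5, -1.2, 0.3]
gripper_force: 30.0
time_s: 22.5
tcp_pos: [0.5881, 0.0853, 0.0485]
ee_rot: [[-0.901, 0.434, 0.0], [0.434, 0.901, -0.0], [-0.0, 0.0, -1.0]]
wrist_force: [0.3, -0.4, 0.4]
gripper_width: 0.45
gripper_force: 30.0
[  23.9   27.4  -14.8    0.   -47.7 -139.6]
```

View pics/s6.png

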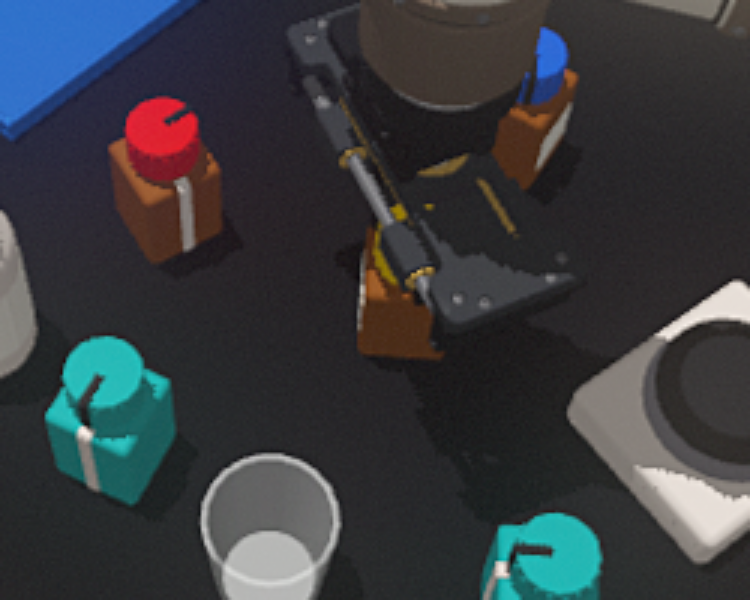

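The yellow bottle has turned about 30° with its cap: it is home. Carry to the mixer and press.

```bash
python3 -m jog '0 0 0 40 0;0 0 0 50 0;0 0 0 50 0;0 -15 44 0 0;0 -15 44 0 0'|grep -E "tcp|force|width"; python3 -m jog '0 -15 44 0 0;0 -15 44 0 0;0 0 0 0 0;0 0 0 -40 0;0 0 0 -30 0'|grep -E "tcp|force|width"; python3 -m jog '0 0 0 -8 0;0 0 0 -8 0;0 0 0 -5 0;0 0 0 -3 0;0 0 0 0 0'; python3 -m jog '0 0 0 -2 0;0 0 0 0 0'|grep -E "tcp|force|width"
```

```text
tcp_pos: [0.5573, 0.1743, 0.1885]
wrist_force: [0.4, -0.8, -2.6]
gripper_width: 0.451
gripper_force: 30.0
tcp_pos: [0.5271, 0.2605, 0.1166]
wrist_force: [-0.9, -0.2, -2.4]
gripper_width: 0.448
gripper_force: 30.0
time_s: 24.42
tcp_pos: [0.5288, 0.2614, 0.097]
ee_rot: [[-0.9, 0.435, 0.003], [0.435, 0.9, 0.0], [-0.002, 0.002, -1.0]]
wrist_force: [-1.8, -2.1, 6.6]
gripper_width: 0.45
gripper_force: 30.0
tcp_pos: [0.529, 0.2614, 0.0963]
wrist_force: [-3.5, -2.3, 10.6]
gripper_width: 0.452
gripper_force: 30.0
```

```bash
python3 -m jog '0 0 0 -1 0;0 0 0 0 0;0 0 0 0 0;0 0 0 0 0;0 0 0 0 0'|grep -E "tcp|force|width"; python3 -m jog '0 0 0 0 0;0 0 0 0 0;0 0 0 0 0;0 0 0 0 0;0 0 0 0 0'|grep -E "tcp|force|width"; python3 -m jog '0 0 0 0 0;0 0 0 0 0;0 0 0 0 0'|grep -E "tcp|force|width"
```

```text
tcp_pos: [0.5291, 0.2614, 0.0963]
wrist_force: [-5.0, -2.6, 14.9]
gripper_width: 0.451
gripper_force: 30.0
tcp_pos: [0.5291, 0.2614, 0.0963]
wrist_force: [-4.6, -2.3, 15.3]
gripper_width: 0.45
gripper_force: 30.0
tcp_pos: [0.5291, 0.2614, 0.0963]
wrist_force: [-4.9, -2.7, 14.4]
gripper_width: 0.451
gripper_force: 30.0
```

```bash
python3 -m jog '0 0 0 20 0;0 0 0 40 0;0 0 0 40 0;0 4.6 -48.7 0 0;0 4.6 -48.7 0 0'|grep -E "tcp|force|width"; python3 -m jog '0 4.6 -48.7 0 0;0 4.6 -48.7 0 0;0 4.6 -48.7 0 0;0 4.6 -48.7 0 0;0 4.6 -48.7 0 0'|grep -E "tcp|width"; python3 -m jog '0 4.6 -48.7 0 0;0 4.6 -48.7 0 0;0 4.6 -48.7 0 0;0 4.6 -48.7 0 0;0 4.6 -48.7 0 0'|grep -E "tcp|width"; python3 -m jog '0 0 0 0 0;0 0 0 -55 0;0 0 0 -55 0;0 0 0 -20 0;0 0 0 0 0'|grep -E "tcp|force|width"; python3 -m jog '0 0 0 -5 0;0 0 0 -3.5 0;0 0 0 0 0'|grep -E "tcp|force|width"
```

```text
tcp_pos: [0.5375, 0.1638, 0.1927]
wrist_force: [0.1, -1.2, -2.7]
gripper_width: 0.452
gripper_force: 30.0
tcp_pos: [0.5606, -0.0809, 0.1922]
gripper_width: 0.455
tcp_pos: [0.5835, -0.3246, 0.192]
gripper_width: 0.454
tcp_pos: [0.5821, -0.3219, 0.0597]
wrist_force: [0.9, -0.3, -1.1]
gripper_width: 0.455
gripper_force: 30.0
tcp_pos: [0.5834, -0.323, 0.0538]
wrist_force: [-0.6, 0.4, -2.8]
gripper_width: 0.45
gripper_force: 30.0
```

Release, rise, and check blue numerically.

```bash
python3 -m jog '0.7 0 0 -0.5 0;0.7 0 0 0 0;0.7 0 0 0 0;0.7 0 0 0 0;0.7 0 0 0 0'|grep -E "tcp|width"; python3 -m jog '0.7 0 0 15 0;0.7 0 0 50 0;1 0 0 60 0;1 0 0 20 0;1 0 0 0 0'|grep -E "tcp|width"
python3 - <<'E'
from h import *
np.set_printoptions(precision=4,suppress=True)
for k in("blue","red","yellow"):
    for n,z in(("top",.1),("scene",.092)):
        c,b=blobs(n,k,150)
        for a in b:
            q=onz(c,a[3],z)
            if a[0]<1200: print(k,n,a[:3],q)
E
```

```text
tcp_pos: [0.5831, -0.323, 0.0526]
gripper_width: 0.695
tcp_pos: [0.5842, -0.3234, 0.2011]
gripper_width: 0.946
blue top (np.int32(604), np.int32(44), np.int32(21)) [0.8263 0.5158 0.1   ]
blue top (np.int32(245), np.int32(18), np.int32(18)) [ 0.7745 -0.0984  0.1   ]
blue top (np.int32(471), np.int32(25), np.int32(24)) [0.4442 0.0615 0.1   ]
blue scene (np.int32(874), np.int32(59), np.int32(55)) [ 0.7756 -0.6073  0.092 ]
blue scene (np.int32(519), np.int32(26), np.int32(26)) [0.4483 0.0622 0.092 ]
blue scene (np.int32(321), np.int32(19), np.int32(21)) [ 0.7316 -0.1349  0.092 ]
red top (np.int32(389), np.int32(23), np.int32(23)) [ 0.6262 -0.0652  0.1   ]
yellow scene (np.int32(162), np.int32(14), np.int32(21)) [ 0.5881 -0.3334  0.092 ]
```

```bash
python3 -m jog '1 -10.7 29.5 0 10.5;1 -10.7 29.5 0 10.5;1 -10.7 29.5 0 10.5;1 -10.7 29.5 0 10.5;1 -10.7 29.5 0 10.5' >/dev/null; python3 -m jog '1 -10.7 29.5 0 10.5;1 -10.7 29.5 0 10.5;1 -10.7 29.5 0 10.5;1 -10.7 29.5 0 10.5;1 -10.7 29.5 0 10.5' >/dev/null; python3 -m jog '1 -10.7 29.5 0 10.5;1 -10.7 29.5 0 10.5;1 -10.7 29.5 0 10.5;1 0 0 0 0;1 0 0 0 0'; python3 -c "
from h import *;chk('blue')"
```

```text
time_s: 32.6
tcp_pos: [0.4439, 0.0603, 0.1972]
ee_rot: [[0.352, -0.936, -0.001], [-0.936, -0.352, -0.001], [0.0, 0.001, -1.0]]
wrist_force: [-1.6, -0.8, 0.9]
gripper_width: 1.001
gripper_force: 0.0
[ 29.   5. -23.   0. -62.  -8.]
wrist (np.int32(225), np.int32(44), np.int32(22)) [321.0133 213.1778] [0.4529 0.0444 0.1   ] dTCP mm [  9.  -15.6]
wrist (np.int32(1262), np.int32(72), np.int32(52)) [326.3051 252.9216] [0.4358 0.0766 0.1   ] dTCP mm [-8.1 16.6]
scene (np.int32(514), np.int32(46), np.int32(27)) [221.2763  13.9825] [ 0.2241 -0.6502  0.092 ] dTCP mm [-220.  -710.1]
scene (np.int32(876), np.int32(59), np.int32(55)) [ 27.0057 141.1598] [ 0.7757 -0.6072  0.092 ] dTCP mm [ 331.6 -667.1]
scene (np.int32(520), np.int32(24), np.int32(26)) [406.1077 220.5673] [0.4481 0.0618 0.092 ] dTCP mm [4.1 1.9]
scene (np.int32(321), np.int32(19), np.int32(21)) [209.352  260.5981] [ 0.7316 -0.1349  0.092 ] dTCP mm [ 287.5 -194.8]
```

```bash
python3 -m jog '1 2 1 -60 0;1 0 0 -60 0;1 0 0 -29 0;1 0 0 0 0;0 0 0 0 0'|grep -E "tcp|force"; python3 -m jog '0 0 0 0 0;0 0 0 0 0;0 0 0 0 0;0 0 0 0 0;0 0 0 0 0'|grep -E width; python3 -m jog '0 0 0 0 0;0 0 0 0 0;0 0 0 0 0'
```

```text
tcp_pos: [0.4473, 0.0616, 0.0496]
wrist_force: [0.7, 0.5, 0.5]
gripper_force: 0.0
gripper_width: 0.455
time_s: 34.33
tcp_pos: [0.4459, 0.0614, 0.0486]
ee_rot: [[0.353, -0.936, -0.0], [-0.936, -0.353, -0.0], [0.0, 0.0, -1.0]]
wrist_force: [-1.5, -0.1, 4.4]
gripper_width: 0.448
gripper_force: 30.0
```

```bash
python3 -m jog '0 0 0 0 -10.5;0 0 0 0 -10.5;0 0 0 0 -10.5;0 0 0 0 -10.5;0 0 0 0 -10.5'|grep -E "force"; python3 -m jog '0 0 0 0 -10.5;0 0 0 0 -10.5;0 0 0 0 -10.5;0 0 0 0 -10.5;0 0 0 0 -10.5'|grep force; python3 -m jog '0 0 0 0 -10.5;0 0 0 0 -10.5;0 0 0 0 -10.5;0 0 0 0 0'; python3 - <<'E'
from h import *
print(r.sense()["joints"].round(1))
c=cap("scene");cv2.imwrite("pics/s7.png",cv2.resize(c["pixels"][100:300,180:480,::-1],None,fx=2.6,fy=2.6))
E
```

```text
wrist_force: [0.2, 0.7, 1.3]
gripper_force: 30.0
wrist_force: [0.5, 1.1, 0.4]
gripper_force: 30.0
time_s: 36.08
tcp_pos: [0.4466, 0.0617, 0.0486]
ee_rot: [[-0.901, 0.434, 0.001], [0.434, 0.901, 0.0], [-0.001, 0.001, -1.0]]
wrist_force: [1.9, -0.7, 1.5]
gripper_width: 0.449
gripper_force: 30.0
[  28.6   15.7  -34.8    0.   -39.4 -144.4]
```

View pics/s7.png

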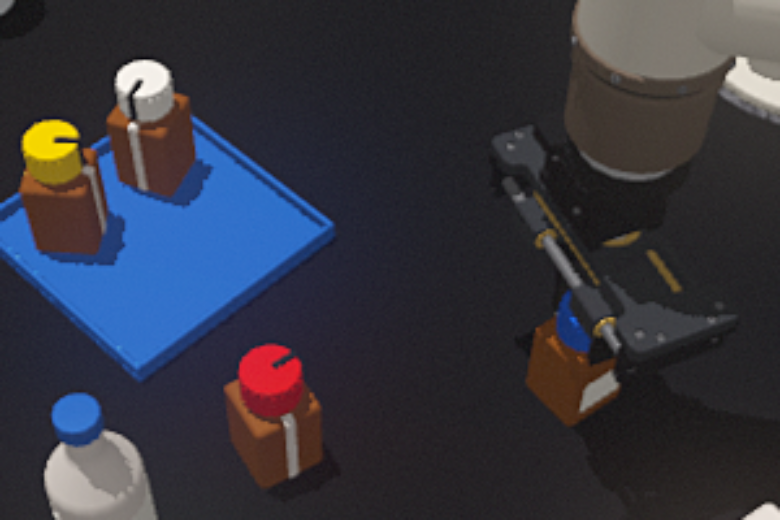

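White and yellow stand in the tray with pointers over their stripes. Blue has rotated slightly to the left, corner now at (575,425), so it is home. I'll add 10° for certainty, then go to the mixer.

```bash
python3 -m jog '0 0 0 0 -10.5;0 0 0 0 0;0 0 0 40 0;0 0 0 50 0;0 0 0 50 0'|grep -E "tcp|force|width"; python3 -m jog '0 20.5 50 0 0;0 20.5 50 0 0;0 20.5 50 0 0;0 20.5 50 0 0;0 0 0 0 0'; python3 -m jog '0 0 0 -40 0;0 0 0 -30 0;0 0 0 -8 0;0 0 0 -8 0;0 0 0 -5 0'|grep -E "tcp|force|width"; python3 -m jog '0 0 0 -3 0;0 0 0 -2 0;0 0 0 0 0'|grep -E "tcp|force|width"
```

```text
tcp_pos: [0.445, 0.0615, 0.1892]
wrist_force: [1.3, -1.2, -1.9]
gripper_width: 0.451
gripper_force: 30.0
time_s: 37.38
tcp_pos: [0.5282, 0.2646, 0.1862]
ee_rot: [[-0.81, 0.587, -0.002], [0.587, 0.81, -0.001], [0.001, -0.002, -1.0]]
wrist_force: [-0.6, -0.9, -1.8]
gripper_width: 0.453
gripper_force: 30.0
tcp_pos: [0.5285, 0.2614, 0.0993]
wrist_force: [-1.2, -1.4, 6.2]
gripper_width: 0.446
gripper_force: 30.0
tcp_pos: [0.5288, 0.2615, 0.0963]
wrist_force: [-3.7, -1.7, 11.2]
gripper_width: 0.452
gripper_force: 30.0
```

```bash
python3 -m jog '0 0 0 -1 0;0 0 0 0 0;0 0 0 0 0;0 0 0 0 0;0 0 0 0 0'|grep -E "tcp|force|width"; python3 -m jog '0 0 0 0 0;0 0 0 0 0;0 0 0 0 0;0 0 0 0 0;0 0 0 0 0'|grep -E "tcp|force|width"; python3 -m jog '0 0 0 0 0;0 0 0 0 0;0 0 0 0 0'|grep -E "tcp|force|width"; python3 - <<'E'
from h import *
np.set_printoptions(precision=4,suppress=True)
c=cap("top");cv2.imwrite("pics/t8.png",c["pixels"][:,:,::-1])
for k in("white","yellow","red"):
    c,b=blobs("top",k,150)
    for a in b: 
        if a[0]<600: print(k,a[:3],a[3],onz(c,a[3],.1))
E
```

```text
tcp_pos: [0.5289, 0.2615, 0.0963]
wrist_force: [-5.7, -2.4, 14.5]
gripper_width: 0.449
gripper_force: 30.0
tcp_pos: [0.5289, 0.2615, 0.0963]
wrist_force: [-5.6, -2.5, 15.1]
gripper_width: 0.453
gripper_force: 30.0
tcp_pos: [0.5289, 0.2615, 0.0963]
wrist_force: [-5.4, -2.6, 15.2]
gripper_width: 0.454
gripper_force: 30.0
white (np.int32(424), np.int32(32), np.int32(32)) [381.3302 147.9764] [ 0.7425 -0.1002  0.1   ]
white (np.int32(501), np.int32(25), np.int32(27)) [510.8902 296.2295] [ 0.4946 -0.3195  0.1   ]
yellow (np.int32(426), np.int32(23), np.int32(24)) [513.1667 243.4601] [ 0.5833 -0.3243  0.1   ]
```

```bash
python3 -m jog '0 0 0 20 0;0 0 0 40 0;0 0 0 40 0;0 -2.9 -48.8 0 0;0 -2.9 -48.8 0 0'|grep -E "tcp|force|width"; python3 -m jog '0 -2.9 -48.8 0 0;0 -2.9 -48.8 0 0;0 -2.9 -48.8 0 0;0 -2.9 -48.8 0 0;0 -2.9 -48.8 0 0'|grep -E "tcp|width"; python3 -m jog '0 -2.9 -48.8 0 0;0 -2.9 -48.8 0 0;0 -2.9 -48.8 0 0;0 0 0 0 0;0 0 0 0 0'|grep -E "tcp|width"; python3 -m jog '0 0 0 -55 0;0 0 0 -55 0;0 0 0 -20 0;0 0 0 0 0'|grep -E "tcp|force|width"; python3 -m jog '0 0 0 -5 0;0 0 0 -3.5 0;0 0 0 0 0'|grep -E "tcp|force|width"
```

```text
tcp_pos: [0.5224, 0.1636, 0.1928]
wrist_force: [1.1, -0.0, -1.9]
gripper_width: 0.45
gripper_force: 30.0
tcp_pos: [0.5079, -0.0815, 0.1925]
gripper_width: 0.451
tcp_pos: [0.499, -0.2265, 0.1918]
gripper_width: 0.452
tcp_pos: [0.4983, -0.2252, 0.0603]
wrist_force: [-0.7, -1.3, -0.8]
gripper_width: 0.45
gripper_force: 30.0
tcp_pos: [0.4996, -0.2265, 0.0538]
wrist_force: [0.3, 0.2, -2.0]
gripper_width: 0.453
gripper_force: 30.0
```

```bash
python3 -m jog '0.7 0 0 -0.5 0;0.7 0 0 0 0;0.7 0 0 0 0;0.7 0 0 0 0;0.7 0 0 0 0'|grep -E "tcp|width"; python3 -m jog '0.7 0 0 15 0;0.7 0 0 50 0;1 0 0 60 0;1 0 0 20 0;1 0 0 0 0'|grep -E "tcp|width"
python3 - <<'E'
from h import *
np.set_printoptions(precision=4,suppress=True)
HSV["red"]=((0,150,60),(7,255,255))
for n,z in(("top",.1),("scene",.092)):
    c,b=blobs(n,"red",40)
    for a in b: print(n,a[:3],a[3],onz(c,a[3],z))
E
```

```text
tcp_pos: [0.499, -0.2265, 0.0526]
gripper_width: 0.7
tcp_pos: [0.5001, -0.2267, 0.2004]
gripper_width: 0.945
top (np.int32(241), np.int32(25), np.int32(15)) [360.6266 210.2282] [ 0.6346 -0.0662  0.1   ]
```

```bash
python3 -m jog '1 9.7 12.4 0 10.5;1 9.7 12.4 0 10.5;1 9.7 12.4 0 10.5;1 9.7 12.4 0 10.5;1 9.7 12.4 0 10.5' >/dev/null; python3 -m jog '1 9.7 12.4 0 10.5;1 9.7 12.4 0 10.5;1 9.7 12.4 0 10.5;1 9.7 12.4 0 10.5;1 9.7 12.4 0 10.5' >/dev/null; python3 -m jog '1 9.7 12.4 0 10.5;1 9.7 12.4 0 10.5;1 9.7 12.4 0 10.5;1 0 0 0 0;1 0 0 0 0'; python3 - <<'E'
from h import *
HSV["red"]=((0,150,60),(9,255,255));chk("red");HSV["red"]=((170,150,60),(180,255,255));chk("red")
E
```

```text
time_s: 46.18
tcp_pos: [0.6242, -0.0656, 0.1963]
ee_rot: [[0.174, -0.985, -0.003], [-0.985, -0.174, -0.0], [-0.0, 0.003, -1.0]]
wrist_force: [0.3, 0.1, 0.4]
gripper_width: 0.999
gripper_force: 0.0
[  9.  22.   1.  -0. -68.   1.]
wrist (np.int32(85), np.int32(28), np.int32(17)) [342.4706 205.1059] [ 0.6131 -0.093   0.1   ] dTCP mm [-11.2 -27.2]
scene (np.int32(185), np.int32(21), np.int32(24)) [198.8811 182.5946] [ 0.628  -0.2771  0.092 ] dTCP mm [   3.6 -211.3]
scene (np.int32(212), np.int32(13), np.int32(32)) [298.1038 263.783 ] [ 0.6399 -0.0204  0.092 ] dTCP mm [15.5 45.5]
scene (np.int32(217), np.int32(16), np.int32(28)) [283.47   273.9724] [ 0.6702 -0.025   0.092 ] dTCP mm [45.7 40.8]
[  9.  22.   1.  -0. -68.   1.]
wrist (np.int32(73), np.int32(15), np.int32(12)) [350.7534 255.8219] [ 0.5974 -0.0492  0.1   ] dTCP mm [-27.2  16.6]
wrist (np.int32(502), np.int32(49), np.int32(25)) [315.5458 267.4004] [ 0.6265 -0.0328  0.1   ] dTCP mm [ 1.9 33. ]
scene (np.int32(561), np.int32(26), np.int32(28)) [283.6684 245.5258] [ 0.6287 -0.0634  0.092 ] dTCP mm [4.  2.4]
```

Red hasn't moved: scene blob at (284,246) gives (0.628,-0.064). Descend and grip.

```bash
python3 -m jog '1 2.5 0.5 -60 0;1 0 0 -60 0;1 0 0 -28.5 0;1 0 0 0 0;0 0 0 0 0'|grep -E "tcp|force"; python3 -m jog '0 0 0 0 0;0 0 0 0 0;0 0 0 0 0;0 0 0 0 0;0 0 0 0 0'|grep -E width; python3 -m jog '0 0 0 0 0;0 0 0 0 0;0 0 0 0 0'
```

```text
tcp_pos: [0.629, -0.065, 0.0509]
wrist_force: [-0.3, 0.8, 0.7]
gripper_force: 0.0
gripper_width: 0.449
time_s: 48.0
tcp_pos: [0.6274, -0.0649, 0.0491]
ee_rot: [[0.176, -0.984, -0.001], [-0.984, -0.176, -0.0], [0.0, 0.001, -1.0]]
wrist_force: [-1.3, -0.4, 1.5]
gripper_width: 0.454
gripper_force: 30.0
```

```bash
python3 -m jog '0 0 0 0 -10.5;0 0 0 0 -10.5;0 0 0 0 -10.5;0 0 0 0 -10.5;0 0 0 0 -10.5'|grep -E "force"; python3 -m jog '0 0 0 0 -10.5;0 0 0 0 -10.5;0 0 0 0 -10.5;0 0 0 0 -10.5;0 0 0 0 -10.5'|grep force; python3 -m jog '0 0 0 0 -10.5;0 0 0 0 -10.5;0 0 0 0 -5;0 0 0 0 0;0 0 0 0 0'; python3 -m jog '0 0 0 40 0;0 0 0 50 0;0 0 0 50 0;0 0 0 0 0'|grep -E "tcp|force|width"
```

```text
wrist_force: [-0.1, 0.8, 0.6]
gripper_force: 30.0
wrist_force: [0.9, -0.4, -0.5]
gripper_force: 30.0
time_s: 49.88
tcp_pos: [0.6279, -0.0648, 0.0491]
ee_rot: [[-0.859, 0.511, 0.001], [0.511, 0.859, -0.0], [-0.001, 0.0, -1.0]]
wrist_force: [1.0, -0.5, 0.7]
gripper_width: 0.449
gripper_force: 30.0
tcp_pos: [0.6302, -0.0644, 0.1938]
wrist_force: [0.1, 0.8, -3.0]
gripper_width: 0.453
gripper_force: 30.0
```

```bash
python3 -m jog '0 -14.2 46.5 0 0;0 -14.2 46.5 0 0;0 -14.2 46.5 0 0;0 -14.2 46.5 0 0;0 -14.2 46.5 0 0'|grep -E "tcp|force|width"; python3 -m jog '0 -14.2 46.5 0 0;0 -14.2 46.5 0 0;0 0 0 0 0;0 0 0 -40 0;0 0 0 -30 0'; python3 -m jog '0 0 0 -5 0;0 0 0 0 0'|grep -E "tcp|force|width"
python3 - <<'E'
from h import *
c=cap("scene")["pixels"][:,:,::-1];t=cap("top")["pixels"][:,:,::-1]
a=cv2.resize(c[120:240,180:310],(400,369),interpolation=cv2.INTER_CUBIC);b=cv2.resize(c[250:370,420:550],(400,369),interpolation=cv2.INTER_CUBIC)
d=cv2.resize(t[205:335,405:535],(230,230));im=np.zeros((600,800,3),np.uint8);im[:369,:400]=a;im[:369,400:]=b;im[369:599,:230]=d
cv2.imwrite("pics/z9.png",im)
E
```

```text
tcp_pos: [0.5548, 0.169, 0.187]
wrist_force: [0.4, 0.6, -1.6]
gripper_width: 0.449
gripper_force: 30.0
time_s: 51.62
tcp_pos: [0.5268, 0.2594, 0.1163]
ee_rot: [[-0.858, 0.513, -0.003], [0.513, 0.858, -0.001], [0.002, -0.003, -1.0]]
wrist_force: [0.3, 0.1, -2.7]
gripper_width: 0.449
gripper_force: 30.0
tcp_pos: [0.5285, 0.2603, 0.1141]
wrist_force: [0.1, 1.3, -1.6]
gripper_width: 0.454
gripper_force: 30.0
```

View pics/z9.png

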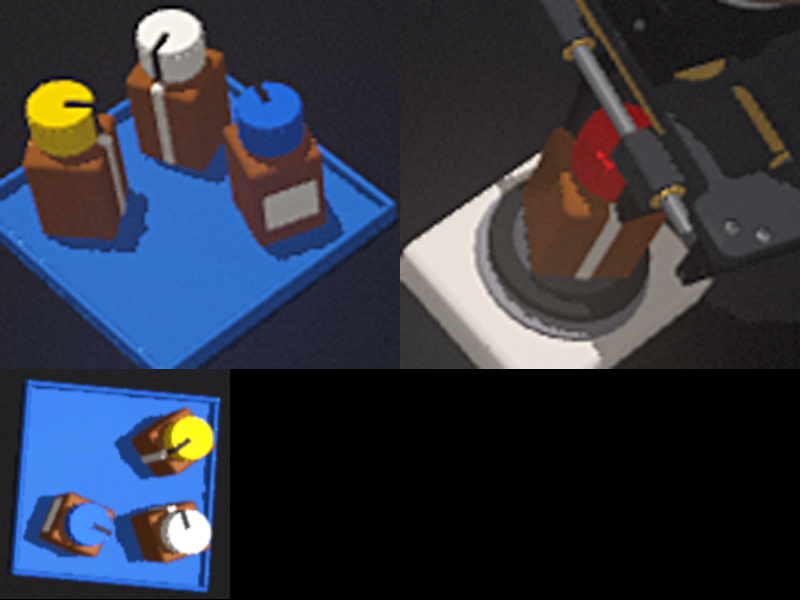

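Bottles in the tray are upright with pointers over their stripes (blue's stripe faces away from its label, under the pointer). Red's pointer is hidden, so I'll check its body yaw from the stripe at (583,275)–(612,200).

```bash
python3 - <<'E'
from h import *
c=cap("scene");f=240/np.tan(np.radians(c["fovy"]/2));R=np.array(c["orientation"]);o=np.array(c["origin"])
def pj(q):
    a=R.T@(q-o);return (((a[:2]/a[2]*f+[c["cx"],c["cy"]])-[420,250])*3.077+[400,0]).round()
for y in range(-10,81,10):
    u=np.array([np.cos(np.radians(y)),np.sin(np.radians(y)),0])*.025
    print(y,[pj(np.array([.5285,.2603,.0655+h])+u) for h in(.0,.07)])
E
```

```text
-10 [array([541., 262.]), array([576., 198.])]
0 [array([548., 267.]), array([584., 204.])]
10 [array([556., 272.]), array([592., 209.])]
20 [array([564., 275.]), array([601., 212.])]
30 [array([572., 277.]), array([610., 215.])]
40 [array([581., 278.]), array([620., 216.])]
50 [array([589., 278.]), array([629., 215.])]
60 [array([597., 276.]), array([637., 213.])]
70 [array([604., 273.]), array([645., 210.])]
80 [array([611., 268.]), array([651., 205.])]
```

The stripe fits a yaw of about 40°, so the bottle turned about 30° with the cap: red is home. Press.

```bash
python3 -m jog '0 0 0 -6 0;0 0 0 -6 0;0 0 0 -5 0;0 0 0 -3 0;0 0 0 0 0'|grep -E "tcp|force|width"; python3 -m jog '0 0 0 -2 0;0 0 0 0 0'|grep -E "tcp|force|width"
```

```text
tcp_pos: [0.5293, 0.2611, 0.0968]
wrist_force: [-1.5, -1.5, 10.5]
gripper_width: 0.453
gripper_force: 30.0
tcp_pos: [0.5296, 0.2611, 0.0967]
wrist_force: [-5.5, -3.3, 18.7]
gripper_width: 0.452
gripper_force: 30.0
```

Down on the stop; hold 1.5 s, then carry to the free tray slot (0.589,-0.233).

```bash
python3 -m jog '0 0 0 0 0;0 0 0 0 0;0 0 0 0 0;0 0 0 0 0;0 0 0 0 0'|grep -E "tcp|force"; python3 -m jog '0 0 0 0 0;0 0 0 0 0;0 0 0 0 0;0 0 0 0 0;0 0 0 0 0'|grep -E "force"; python3 -m jog '0 0 0 0 0;0 0 0 0 0;0 0 0 20 0;0 0 0 40 0;0 0 0 40 0'|grep -E "tcp"; python3 -m jog '0 6.1 -49.4 0 0;0 6.1 -49.4 0 0;0 6.1 -49.4 0 0;0 6.1 -49.4 0 0;0 6.1 -49.4 0 0'|grep -E "tcp|width"; python3 -m jog '0 6.1 -49.4 0 0;0 6.1 -49.4 0 0;0 6.1 -49.4 0 0;0 6.1 -49.4 0 0;0 6.1 -49.4 0 0'|grep -E "tcp|width"; python3 -m jog '0 0 0 0 0;0 0 0 0 0;0 0 0 -55 0;0 0 0 -55 0;0 0 0 -15 0'|grep -E "tcp|force|width"; python3 -m jog '0 0 0 -5 0;0 0 0 0 0'|grep -E "tcp|force|width"
```

```text
tcp_pos: [0.5296, 0.2611, 0.0967]
wrist_force: [-4.4, -2.1, 17.7]
gripper_force: 30.0
wrist_force: [-5.4, -1.7, 17.3]
gripper_force: 30.0
tcp_pos: [0.5275, 0.2605, 0.1921]
tcp_pos: [0.5582, 0.0123, 0.1913]
gripper_width: 0.451
tcp_pos: [0.5889, -0.2346, 0.191]
gripper_width: 0.45
tcp_pos: [0.5862, -0.2312, 0.0633]
wrist_force: [0.0, -0.6, -2.3]
gripper_width: 0.454
gripper_force: 30.0
tcp_pos: [0.5908, -0.2332, 0.0641]
wrist_force: [-0.7, 0.6, -0.9]
gripper_width: 0.45
gripper_force: 30.0
```

```bash
python3 -m jog '0 0 0 0 0;0 0 0 -4 0;0 0 0 0 0'|grep -E "tcp|force"; python3 -m jog '0 0 0 -4 0;0 0 0 0 0;0 0 0 0 0'|grep -E "tcp|force"
```

```text
tcp_pos: [0.589, -0.2333, 0.0581]
wrist_force: [0.2, -0.7, -3.3]
gripper_force: 30.0
tcp_pos: [0.5895, -0.2334, 0.0542]
wrist_force: [0.6, -0.3, -0.8]
gripper_force: 30.0
```

Release, retreat upward and away, then check all four caps in the top view numerically.

```bash
python3 -m jog '0.7 0 0 -0.5 0;0.7 0 0 0 0;0.7 0 0 0 0;0.7 0 0 0 0;0.7 0 0 0 0'|grep -E "tcp|width"; python3 -m jog '0.7 0 0 15 0;0.7 0 0 50 0;0.7 0 0 60 0;0.7 0 50 20 0;0.7 0 60 0 0'|grep -E "tcp|width"; python3 -m jog '0.7 0 60 0 0;0.7 0 60 0 0;0.7 0 60 0 0;0.7 0 0 0 0;0.7 0 0 0 0'
python3 - <<'E'
from h import *
np.set_printoptions(precision=4,suppress=True)
HSV["red"]=((0,150,60),(9,255,255))
for k in HSV:
    c,b=blobs("top",k,150)
    for a in b:
        q=onz(c,a[3],.105)
        if q[1]<-.16 and a[0]<1000: print(k,a[:3],a[3],q)
c=cap("scene")["pixels"][120:250,160:320,::-1]
cv2.imwrite("pics/end.png",cv2.resize(c,None,fx=4,fy=4,interpolation=cv2.INTER_CUBIC))
E
```

```text
tcp_pos: [0.5892, -0.2333, 0.0536]
gripper_width: 0.697
tcp_pos: [0.5907, -0.1231, 0.2027]
gripper_width: 0.699
time_s: 59.52
tcp_pos: [0.5892, 0.0568, 0.1994]
ee_rot: [[-0.859, 0.512, 0.001], [0.512, 0.859, 0.0], [-0.001, 0.0, -1.0]]
wrist_force: [-0.2, 0.3, -0.3]
gripper_width: 0.698
gripper_force: 0.0
yellow (np.int32(423), np.int32(23), np.int32(24)) [513.1111 243.4066] [ 0.5829 -0.3226  0.105 ]
red (np.int32(566), np.int32(30), np.int32(33)) [457.9523 239.364 ] [ 0.5879 -0.2298  0.105 ]
white (np.int32(499), np.int32(25), np.int32(27)) [510.8838 296.2204] [ 0.4946 -0.3179  0.105 ]
```

```bash
python3 - <<'E'
from h import *
z=cv2.imread("pics/z9.png")[:369,:400].astype(int)
n=cv2.resize(cap("scene")["pixels"][120:240,180:310,::-1],(400,369),interpolation=cv2.INTER_CUBIC).astype(int)
d=np.abs(z-n).max(2)
for k,(x0,y0,x1,y1) in {"blue":(225,75,325,250),"white":(120,5,225,170),"yellow":(20,75,130,240)}.items(): print(k,d[y0:y1,x0:x1].mean().round(1),(d[y0:y1,x0:x1]>60).mean().round(3))
E
```

```text
blue 5.5 0.0
white 10.3 0.035
yellow 9.8 0.036
```

```bash
python3 -c "
from station import r
print(r.finish_job())"
```

```text
the job is handed in; nothing more can be done
None
```

I tightened white, yellow, blue and red in that order, pressed each on the mixer's stop for about 1.5 s, and stood all four upright in the tray; I handed the job in at about 60 s with the gripper clear (red's cap tightness was checked only by its body turning with the cap, and the real fingertips sat roughly 30 mm behind where `r.tip_extent` puts them).

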